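Raise a chassis on a lever jack and hold it up

ROBOT

A 6-joint arm with a two-finger parallel gripper is mounted at the origin on a cart in front of the work surface, level with it; the furniture and walls round the work are solid. World frame = base frame: x ahead of the robot, y to its left, z up, the work surface at z = 0. Lengths are in m, angles in rad, forces in N, time in s.
With the tool pointing down it reaches from about 0.425 to 0.95 m from the base axis. Payload 3.5 kg.
Tool frame: the origin (TCP) lies between the finger pads; the fingertips stand 22 mm ahead of it and the grasp point (between the pads) lies 3 mm ahead of it (ctrl.nose_length is the z of the fingertips in the tool frame, in m); z points along the fingers, y is the line along which they close (so a half turn about z gives the same grasp; the last joint's range is limited). The gripper opens to 85 mm and grips with 20 to 120 N. Pads are 22 mm wide; open, the fingers measure 114 mm over their backs; the gripper's body (76 mm by 85 mm) begins 54 mm behind the grasp point. The pads swing forward as they close: fully open they stand 13 mm farther back than shut.
Start: joints at [-1.302, 0.286, 1.577, -0, 1.279, -0.15], TCP at [0.275, -0.617, 0.253] pointing down, gripper open.
Joint ranges: [-2.77, 2.77], [-0.9, 2.22], [0.21, 2.48], [-1.53, 4.67], [0.24, 2.81], [-2.84, 2.84]. Speed limits (rad/s): [2.79, 2.79, 3.14, 3.14, 3.14, 3.14].

INTERFACE

Orientations are given as a unit quaternion [x, y, z, w].
In Python, from plant import ctrl gives the robot as it stands. The module is installed in compiled form; this text tells all that it offers.
- The arm moves only by the tool send_rows, never from a script. Its argument "rows" is text: rows parted by semicolons, each of 7 numbers parted by spaces: the turn, a rotation vector about the tool's x, y, z in a scale on which 1.0 is 90 degrees, then the shift along the tool's x, y, z in shares of 0.8 m (1.0 is 0.8 m), then the opening, from -1 (shut) to 1 (fully open). A call has 1 to 8 rows; each row is the pose to reach, as a shift and turn from the pose commanded when the call began, along the tool's axes at that moment; what a row does not reach only later rows make up. A row lasts 1/8 s, in which the tool goes at most 62.5 mm and 10.7 degrees, less where a joint would pass 70% of its speed; a pose out of reach is approached as far as the arm can. No shift or turn number may pass 1 either way. A call with a gripper value outside its range is refused whole. The fingers move at their own pace and stop on an object; "grip_force" is the grip in N (left out, the last holds). Time passes only in rows, so rows that repeat a pose let the fingers close. It gives the time, the measured TCP pose, the force, the opening and the grip force at its end, in the units of the state.
- ctrl.get_state(): the state, without advancing time (a new reading comes with each control period).
- ctrl.read_camera(name): name is "scene" or "top"; returns a dict with "color" (480x640x3 uint8, red, green, blue), "fx", "fy", "cx", "cy" (pixels), "extrinsics" (4x4, takes a point from world to camera coordinates). Camera axes: x right, y down, z forward; pixel columns grow to the right and rows downward; lengths in m; the calibration is good to about 2 mm. A picture is of the moment at which its call begins. There is no depth.
- ctrl.sign_off(): hands the job in; it is judged then, once.
Trained networks look in a picture, given as the dict that the camera call returned (one of the last four; its "shot" number tells which), for a name from the list of things; names that differ only in an ending like _2 or _b are one class to them, and where a whole thing is asked for, a point or a joint stands for the part that bears it (a point fixed in the world has none). Each returns a list of dicts, best first, with "p" (0 to 1); they miss things now and then, are a little off and sometimes report something else, mostly with a low value. They report only what shows in the picture. A call takes as long as a camera call.
- ctrl.look_for(picture, target): "position" ([x, y, z] in m, in the coordinates of the camera as it stood for that picture, good to about 4 mm: the middle of the surface that is visible of it).
The state is a dict: "time": time; "qpos": joint angles; "dq": joint speeds; "joint_efforts": joint torques, N m; "eef_pos": TCP position; "tcp_rot": TCP orientation; "contact_force": force on the tool from outside, world axes, zero at the start; "wrist_torque": the same for the moment, N m; "opening": opening from 0.0 (shut) to 1.0 (fully open); "finger_force": force on a finger pad.
Only numpy, scipy, OpenCV 4.12 (cv2) and the standard library are available. Lean on these libraries where they do the work, as an engineer would, in place of code of your own. Each camera call takes 0.05 s, during which the arm holds its last target. There are 200 camera calls.

TASK

Lift the red lever jack up off its upright steel parking peg and stand it flat on the bench with its roller saddle right under the marked lift point of the yellow tab at the front of the grey chassis, without shifting the chassis, and let go of it there. Then press the jack's black handle pad all the way down so that the jack alone raises the front of the chassis, and finish while still holding the handle down. Never push or lift the chassis with the robot itself, and leave the solder reel, the tape roll and the hex key where they are.

Things in the scene. Friction and masses are not known exactly. Their poses are not given: they have to be found in the camera images.
- jack: Loose red lever jack, 0.45 kg. Origin: underside, straight below the lever's pivot (z = 35 mm); x to the saddle, z up. Base 6 mm thick, 60 wide, x = -115 to 52 mm. Grip from above across the two red cheeks at the origin: together 36 mm wide (y = +-18), x = +-20, z = 6 to 70 mm. Starts flat on the bench, its eye over the peg; it must be lifted straight up 45 mm to come free.
- jack_eye (a point): Centre of the jack's steel eye, in front of the saddle: a ring of 21 mm inside and 33 mm outside diameter, z = 6 to 12 mm, at jack x = 76 mm.
- jack_saddle (a point): Top of the saddle, a black rubber roller (16 mm diameter, 30 mm wide along jack y) on the lever's 50 mm front arm. Lever 0: at jack x = 48, z = 28 mm; lever 0.6: roller at x = 48 again, its top 58 mm high.
- handle_pad (a point): Middle of the upper face of the black ribbed handle pad, 38 x 30 x 10 mm, centred on the end of the lever's 110 mm rear bar. Lever 0: at jack x = -94, z = 92 mm, sloping 0.5 rad down towards the pivot; lever 0.6: at x = -110, z = 29 mm, nearly level. Pressing takes about 2 to 6 N; let go, a spring lifts it again.
- jack_lever (a joint): Angle of the jack's lever: 0 at rest (pad up, saddle down), grows as the pad is pressed down, 0.6 at its stop (pad fully down, saddle 30 mm higher).
- peg_tip (a point): Top of the peg, 47 mm above the bench.
- chassis: Loose grey chassis, bare metal cover on top, about 0.9 kg, on four brass legs. Origin: on the bench below the lift point; x level, into the chassis away from its front, z up. Case x = 20 to 232, y = +-75, z = 34 to 84 mm; legs at x = 40 and 212, y = +-60 mm, 20 wide. A yellow tab juts from the front: x = -20 to 20, y = +-22, z = 36 to 41 mm; sockets beside it stick out 9 mm.
- lift_point (a point): The marked lift point: middle of the underside of the yellow tab, 36 mm above the bench at the start; a black ring is painted on the tab straight above it.
- solder_reel: Loose bystander: blue and white solder reel, 74 x 56 x 43 mm; origin: centre of its underside.
- tape_kapton: Loose bystander: flat amber tape roll, 76 mm diameter, 12 mm high; origin: centre of its underside.
- hex_key: Loose bystander: black hex key, 26 x 74 x 7 mm; origin: centre of its underside.
- peg: Upright steel parking peg, fixed: 12 mm diameter, 47 mm high, on a dark round foot 40 mm wide and 4 mm thick. Origin: centre of the foot, on the bench.

How it is judged:
On the way, in this order (a step that is already met when the one before it is completed fails the run):
1. the jack is lifted up off the peg: its eye is above the peg's tip (z of jack_eye in the frame of peg_tip above 0.003 m), for 0.1 s.
2. the jack stands flat on the bench, let go, its saddle within 12 mm of straight under the lift point, lever still up, the chassis within 15 mm of where it stood (horizontal distance between jack_saddle and lift_point below 0.012 m and height (world z) of jack below 0.004 m and angle between jack's own z axis and vertical below 0.05 rad and contact force between each of the arm, the fingers and jack below 0.3 N and value of joint jack_lever below 0.1 rad and distance of chassis from where it was at the start of the episode below 0.015 m), for 0.2 s.
At the end, for the whole second after the job is handed in: Robot still pushes on the jack (over 1 N), lever above 0.5; jack flat on the bench, saddle within 16 mm of the lift point and carrying it (over 0.8 N), lift point over 48 mm high; chassis at rest, untouched by the robot, shifted less than 40 mm (value of joint jack_lever above 0.5 rad and contact force between any of the arm, the fingers and jack above 1 N and contact force between jack and chassis above 0.8 N and height (world z) of lift_point above 0.048 m and horizontal distance between jack_saddle and lift_point below 0.016 m and angle between jack's own z axis and vertical below 0.06 rad and height (world z) of jack below 0.006 m and linear speed of chassis below 0.02 m/s and contact force between each of the arm, the fingers and chassis below 0.3 N and distance of chassis from where it was at the start of the episode below 0.04 m); the arm keeps its last pose, push and grip.
It fails at once if the robot pushes or lifts the chassis itself (over 3 N) (contact force between any of the arm, the fingers and chassis above 3 N).
It fails at once if the solder reel, tape roll or hex key is moved by more than 30 mm (distance of any of solder_reel, tape_kapton, hex_key from where it was at the start of the episode above 0.03 m).
It also fails if it takes over 54 s, if anything falls off the work surface, if the arm or the gripper's body presses on something with over 40 N, if the wrist force passes 120 N, or if a joint passes its speed limit or range.

## Working session

There is one attempt and no reset: what is moved stays moved. The work goes in short steps, Python scripts to look and compute and a tool call to move; the robot and the scene stay as the last step left them, time stands still between calls to the robot, and variables do not carry over. Pictures are saved under pics/ and viewed, at most 10 in all, crops included, and the job is handed in when it is done.

Besides the shell and the picture viewer there is one more tool, called after "Request:" as name(argument=value, ...) on one line, values as JSON. send_rows: Moves the arm, as the interface text tells. Its arguments: {"type":"object","properties":{"rows":{"type":"string"},"grip_force":{"type":"number"}},"required":["rows"]}

```bash
mkdir -p pics; cat > h.py <<'E'
import numpy as np, cv2
from plant import ctrl
def cam(n,save=None):
    p=ctrl.read_camera(n)
    if save: cv2.imwrite('pics/'+save,cv2.cvtColor(p['color'],cv2.COLOR_RGB2BGR))
    return p
def toworld(p,c):
    E=np.array(p['extrinsics']); return E[:3,:3].T@(np.array(c)-E[:3,3])
def proj(p,w):
    E=np.array(p['extrinsics']); c=E[:3,:3]@np.array(w)+E[:3,3]
    return np.array([p['fx']*c[0]/c[2]+p['cx'],p['fy']*c[1]/c[2]+p['cy']])
def onplane(p,uv,z):
    E=np.array(p['extrinsics']); d=E[:3,:3].T@np.array([(uv[0]-p['cx'])/p['fx'],(uv[1]-p['cy'])/p['fy'],1])
    o=-E[:3,:3].T@E[:3,3]; return o+d*(z-o[2])/d[2]
def look(p,t,n=2):
    return [(round(float(r['p']),2),toworld(p,r['position']).round(4).tolist(),proj(p,toworld(p,r['position'])).round().tolist()) for r in ctrl.look_for(p,t)[:n]]
E
python3 - <<'E'
from h import *
for n in('scene','top'):
    p=cam(n,n+'0.png')
    E=np.array(p['extrinsics']);print(n,p['fx'],(-E[:3,:3].T@E[:3,3]).round(3))
    for t in ['jack','jack_eye','jack_saddle','handle_pad','peg_tip','peg','chassis','lift_point','solder_reel','tape_kapton','hex_key']:
        print(t,look(p,t))
E
```

```text
scene 456.78207160961784 [ 0.035 -0.887  0.648]
jack [(0.97, [0.3871, -0.3918, 0.0119], [270.0, 284.0])]
jack_eye [(0.69, [0.3827, -0.3901, 0.008], [268.0, 286.0])]
jack_saddle []
handle_pad []
peg_tip []
peg []
chassis [(0.87, [0.6911, -0.3773, 0.0841], [369.0, 183.0])]
lift_point [(0.65, [0.691, -0.3754, 0.0886], [369.0, 181.0]), (0.47, [0.4984, -0.5839, 0.0471], [388.0, 292.0])]
solder_reel [(0.67, [0.4937, -0.5834, 0.0454], [386.0, 294.0])]
tape_kapton [(0.65, [0.5853, -0.5459, 0.011], [398.0, 270.0])]
hex_key [(0.46, [0.3953, -0.5735, 0.0042], [343.0, 338.0])]
top 567.7717978774845 [ 0.438 -0.454  0.948]
jack [(0.6, [0.4244, -0.3553, 0.009], [268.0, 296.0]), (0.18, [0.7041, -0.3443, 0.0853], [254.0, 116.0])]
jack_eye [(0.76, [0.4242, -0.3604, 0.0037], [272.0, 296.0])]
jack_saddle [(0.65, [0.408, -0.3681, 0.0653], [273.0, 307.0])]
handle_pad [(0.62, [0.4053, -0.3703, 0.0644], [274.0, 309.0])]
peg_tip [(0.75, [0.5031, -0.2991, 0.0029], [234.0, 250.0])]
peg [(0.76, [0.5016, -0.296, 0.0022], [233.0, 251.0]), (0.48, [0.7054, -0.3444, 0.0853], [254.0, 115.0])]
chassis [(0.6, [0.7023, -0.3423, 0.0817], [253.0, 118.0])]
lift_point [(0.88, [0.7027, -0.3458, 0.0872], [254.0, 117.0])]
solder_reel [(0.64, [0.5043, -0.5727, 0.0439], [401.0, 244.0]), (0.41, [0.5029, -0.2979, 0.0025], [234.0, 250.0])]
tape_kapton []
hex_key [(0.61, [0.3927, -0.5666, 0.0077], [397.0, 313.0])]
```

View pics/top0.png

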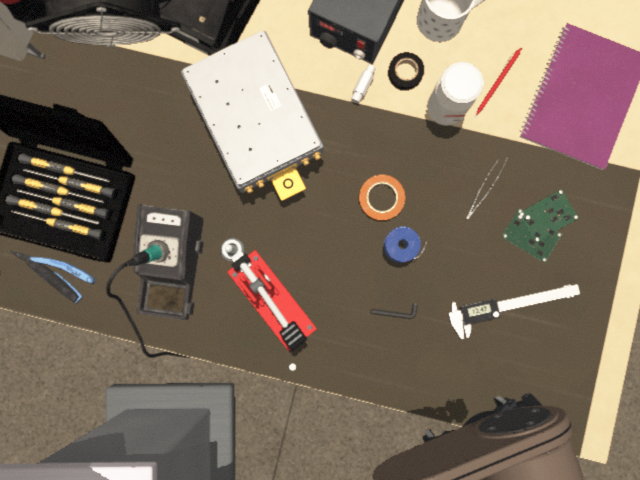

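View pics/scene0.png

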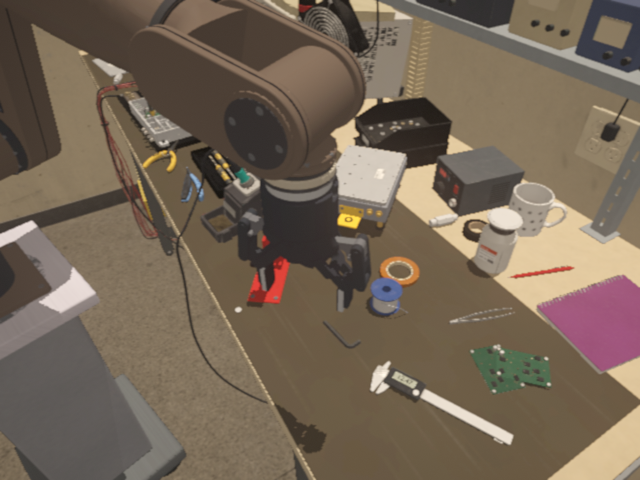

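The top view shows the jack with its eye over the peg at about (232,248), its pad at (293,335) and its cheeks near (262,290). The tab's ring is at (288,183). The soldering iron's stand is on the left at x<203. In the scene view the arm hides most of the jack.

```bash
python3 - <<'E'
from h import *
p=cam('top'); im=p['color']; hsv=cv2.cvtColor(im,cv2.COLOR_RGB2HSV)
def rect(mask,z):
    n,l,s,c=cv2.connectedComponentsWithStats(mask); k=1+np.argmax(s[1:,4])
    ys,xs=np.where(l==k); w=np.array([onplane(p,(x,y),z)[:2] for x,y in zip(xs,ys)],np.float32)
    r=cv2.minAreaRect(w*1000); return r,cv2.boxPoints(r).round(1).tolist(),s[k].tolist()
m=(((hsv[...,0]<6)|(hsv[...,0]>174))&(hsv[...,1]>150)&(hsv[...,2]>90)).astype(np.uint8); m[:200]=0
print('red',rect(m,.006))
y=((hsv[...,0]>20)&(hsv[...,0]<33)&(hsv[...,1]>150)&(hsv[...,2]>120)).astype(np.uint8)
y[:165]=0;y[205:]=0;y[:,:270]=0;y[:,310:]=0
print('yel',rect(y,.041))
g=((hsv[...,1]<60)&(hsv[...,2]>130)).astype(np.uint8); g[:25]=0;g[200:]=0;g[:,:170]=0;g[:,335:]=0
print('cover',rect(g,.084))
c=cv2.resize(im[160:360,190:340],None,fx=4,fy=4,interpolation=cv2.INTER_CUBIC)[:600] if 0 else cv2.resize(im[160:360,180:340],None,fx=3,fy=3,interpolation=cv2.INTER_CUBIC)
cv2.imwrite('pics/crop1.png',cv2.cvtColor(c,cv2.COLOR_RGB2BGR))
E
```

```text
red (((427.2347412109375, -372.29412841796875), (166.97779846191406, 30.895408630371094), 37.18562698364258), [[351.3999938964844, -410.3999938964844], [370.1000061035156, -435.1000061035156], [503.1000061035156, -334.1000061035156], [484.3999938964844, -309.5]], [248, 250, 69, 87, 1491])
yel (((614.80615234375, -376.5287780761719), (1.4649958610534668, 15.913737297058105), 25.572301864624023), [[610.7000122070312, -369.70001220703125], [617.5999755859375, -384.0], [618.9000244140625, -383.3999938964844], [612.0, -369.0]], [273, 176, 10, 5, 10])
cover (((718.5465087890625, -340.55804443359375), (211.11807250976562, 147.97088623046875), 25.44156265258789), [[591.4000244140625, -319.1000061035156], [655.0, -452.70001220703125], [845.7000122070312, -362.0], [782.0999755859375, -228.39999389648438]], [181, 30, 142, 158, 12411])
```

View pics/crop1.png

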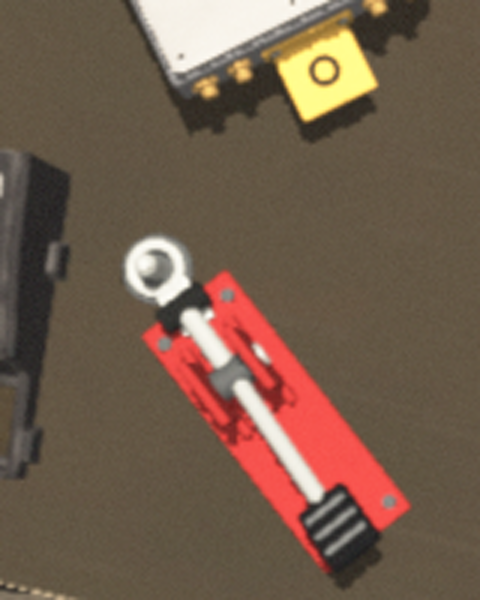

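The crop shows the ring at top pixel (288,183), the eye centre at (232,249), and base corners at crop (145,335), (225,272), (410,503) and (328,572).

```bash
python3 - <<'E'
from h import *
from scipy.optimize import least_squares
from scipy.spatial.transform import Rotation as R
p=cam('top')
f=lambda c:(c[0]/3+180-.33,c[1]/3+160-.33)
ring=onplane(p,f((324,70)),.041); print('ring',ring)
q=[onplane(p,f(c),.041)[:2] for c in((278,68),(345,28),(378,85),(306,124))]
print('tab corners',np.round(q,4).tolist())
pts=[((52,30,6),(145,335)),((52,-30,6),(225,272)),((-115,-30,6),(410,503)),((-115,30,6),(328,574)),((76,0,12),(157,267)),((-94,0,92),(339,527))]
def res(v):
    r=[]
    for w,c in pts:
        th=v[2];x,y,z=np.array(w)/1000
        P=[v[0]+np.cos(th)*x-np.sin(th)*y,v[1]+np.sin(th)*x+np.cos(th)*y,z]
        r+=list(proj(p,P)-f(c))
    return r
s=least_squares(res,[.43,-.37,.65]); print('jack',s.x,np.degrees(s.x[2]),np.round(s.fun,1))
st=ctrl.get_state(); print(st['eef_pos'],R.from_quat(st['tcp_rot']).as_matrix().round(3).tolist(),st['opening'],st['time'],ctrl.nose_length)
E
```

```text
ring [ 0.60658648 -0.39271327  0.041     ]
tab corners [[0.6082, -0.3679], [0.6292, -0.4044], [0.5978, -0.4217], [0.5775, -0.3826]]
jack [ 0.44309773 -0.34235353  0.65099542] 37.29928981542213 [-1.   0.4  0.7 -1.   1.2  1.2 -0.   0.3 -0.2  0.3 -0.6 -1.1]
[ 0.27452232 -0.61663598  0.25331318] [[0.914, 0.407, -0.0], [0.407, -0.914, 0.0], [-0.0, -0.0, -1.0]] 1.0025831902576199 1.3 0.022
```

Units first: shifts go in shares of 0.8 m and turns go in shares of 90 degrees. So 266 mm / 800 = 0.3325, -182 mm / 800 = -0.2275, -13.3 degrees / 90 = -0.1478.

Request:
send_rows(rows="0 0 -0.0778 0.1663 -0.1138 0.05 1;0 0 -0.1478 0.3325 -0.2275 0.1188 1;0 0 -0.1478 0.3325 -0.2275 0.1188 1;0 0 -0.1478 0.3325 -0.2275 0.1188 1;0 0 -0.1478 0.3325 -0.2275 0.1188 1;0 0 -0.1478 0.3325 -0.2275 0.1188 1;0 0 -0.1478 0.3325 -0.2275 0.1188 1")

```text
time: 2.17
eef_pos: [0.444, -0.3404, 0.1576]
tcp_rot: [0.947, 0.321, -0.0, -0.001]
contact_force: [0.5, 0.0, 0.5]
opening: 0.998
finger_force: 0.0
```

```bash
python3 - <<'E'
from h import *
from scipy.spatial.transform import Rotation as R
st=ctrl.get_state(); print(st['eef_pos'],R.from_quat(st['tcp_rot']).as_matrix().round(3).tolist(),st['time'])
p=cam('scene'); c=cv2.resize(p['color'][120:370,180:480],None,fx=2.4,fy=2.4,interpolation=cv2.INTER_CUBIC)
cv2.imwrite('pics/s1.png',cv2.cvtColor(c,cv2.COLOR_RGB2BGR))
for t in ['jack_eye','handle_pad','peg_tip','lift_point']: print(t,look(p,t))
P=lambda w:((proj(p,w)-[180,120])*2.4).round()
print(P([.605,-.394,.041]),P([.4431,-.3424,.006])); 
th=.651
for w in [(52,-30,6),(-115,-30,6),(-94,0,92),(76,0,12)]:
    x,y,z=np.array(w)/1e3; print(w,P([.4431+np.cos(th)*x-np.sin(th)*y,-.3424+np.sin(th)*x+np.cos(th)*y,z]))
E
```

```text
[ 0.44395565 -0.34038299  0.15759593] [[0.794, 0.608, -0.001], [0.608, -0.794, 0.001], [-0.0, -0.002, -1.0]] 2.175
jack_eye [(0.85, [0.4068, -0.3696, 0.0092], [270.0, 274.0])]
handle_pad [(0.55, [0.3908, -0.3852, 0.083], [266.0, 254.0]), (0.54, [0.5035, -0.3025, 0.0345], [283.0, 226.0])]
peg_tip [(0.58, [0.5045, -0.3017, 0.0306], [284.0, 227.0]), (0.24, [0.6736, -0.3674, 0.0888], [361.0, 183.0])]
lift_point [(0.91, [0.6728, -0.3683, 0.0848], [361.0, 185.0]), (0.71, [0.5032, -0.3004, 0.0363], [282.0, 225.0])]
[403. 240.] [228. 333.]
(52, -30, 6) [274. 295.]
(-115, -30, 6) [237. 439.]
(-94, 0, 92) [193. 336.]
(76, 0, 12) [245. 270.]
```

View pics/s1.png

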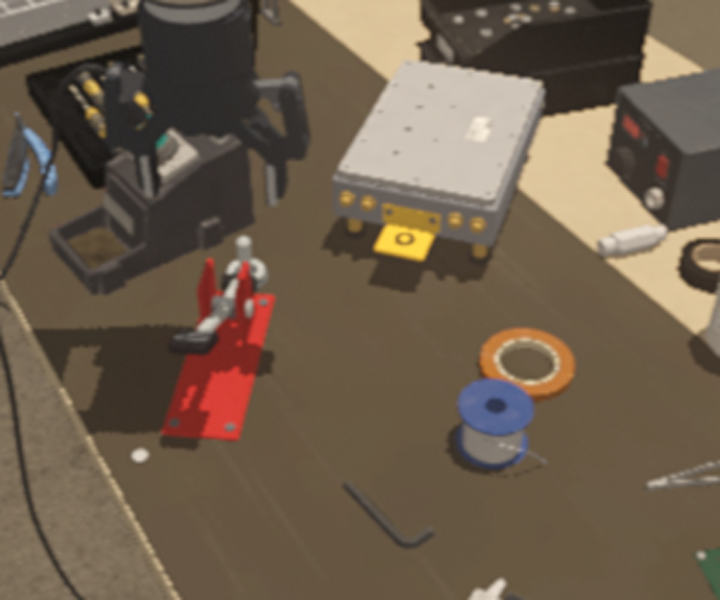

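The second view agrees with the first: the ring is at crop (404,239) against a predicted (403,240), and the base corners and pad match to 1-2 px. Descending to grip.

To row units: 110 mm / 800 = 0.1375, 80 mm / 800 = 0.1.

Request:
send_rows(rows="0 0 0 -0.0025 0.0013 0.05 1;0 0 0 -0.0025 0.0013 0.1 1;0 0 0 -0.0025 0.0013 0.1375 1;0 0 0 -0.0025 0.0013 0.1375 1;0 0 0 -0.0025 0.0013 0.1375 -1;0 0 0 -0.0025 0.0013 0.1375 -1;0 0 0 -0.0025 0.0013 0.1375 -1;0 0 0 -0.0025 0.0013 0.1375 -1", grip_force=50)

```text
time: 3.42
eef_pos: [0.4429, -0.3444, 0.05]
tcp_rot: [0.948, 0.32, 0.0, 0.0]
contact_force: [-2.3, 2.4, 5.1]
opening: 0.415
finger_force: 52.8
```

To row units: -65 mm / 800 = -0.0813, -60 mm / 800 = -0.075.

Request:
send_rows(rows="0 0 0 0 0 0 -1;0 0 0 0 0 0 -1;0 0 0 0 0 -0.0188 -1;0 0 0 0 0 -0.0375 -1;0 0 0 0 0 -0.0563 -1;0 0 0 0 0 -0.075 -1;0 0 0 0 0 -0.0813 -1;0 0 0 0 0 -0.0813 -1")

```text
time: 4.42
eef_pos: [0.4427, -0.3443, 0.1138]
tcp_rot: [0.948, 0.32, 0.0, 0.0]
contact_force: [0.3, 0.3, -6.6]
opening: 0.417
finger_force: 51.8
```

```bash
python3 - <<'E'
from h import *
from scipy.spatial.transform import Rotation as R
st=ctrl.get_state(); print(st['eef_pos'],R.from_quat(st['tcp_rot']).as_matrix().round(3).tolist(),st['time'],st['opening'],st['contact_force'])
p=cam('scene'); c=cv2.resize(p['color'][120:370,180:480],None,fx=2.4,fy=2.4,interpolation=cv2.INTER_CUBIC)
cv2.imwrite('pics/s2.png',cv2.cvtColor(c,cv2.COLOR_RGB2BGR))
E
```

```text
[ 0.44266173 -0.34433959  0.1138275 ] [[0.796, 0.606, 0.001], [0.606, -0.796, -0.001], [0.0, 0.001, -1.0]] 4.425 0.4173652600335324 [ 0.29539885  0.27375844 -6.63904057]
```

View pics/s2.png

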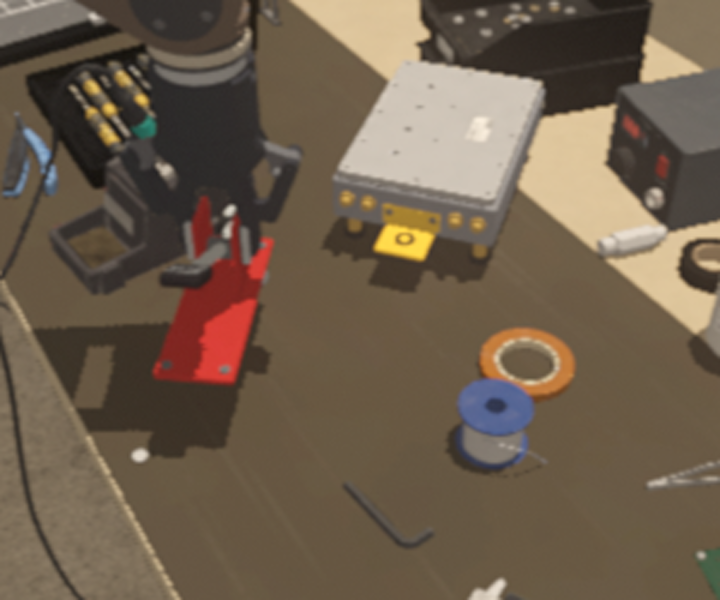

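The picture shows the jack lifted clear of the peg, hanging level between the fingers. Its base corners are at crop (154,379), (235,383) and (273,240).

```bash
python3 - <<'E'
from h import *
from scipy.optimize import least_squares
from scipy.spatial.transform import Rotation as R
p=cam('scene')
hsv=cv2.cvtColor(p['color'],cv2.COLOR_RGB2HSV)
f=lambda c:(c[0]/2.4+180-.3,c[1]/2.4+120-.3)
pts=[((-115,30,6),(154,378)),((-115,-30,6),(235,382)),((52,-30,6),(273,239))]
def res(v,full):
    r=[]; M=R.from_euler('ZY',[v[2],v[4] if full else 0]).as_matrix()
    for w,c in pts: r+=list(proj(p,np.array([v[0],v[1],v[3]])+M@np.array(w)/1e3)-f(c))
    return r
for full in(0,1):
    s=least_squares(res,[.4427,-.3443,.651,.065,0],args=(full,)); print(s.x,np.degrees(s.x[2]),np.round(s.fun,1))
E
```

```text
[ 0.4418473  -0.34725158  0.66081448  0.06718101  0.        ] 37.86188097455849 [-0.  -0.4  0.1  0.4 -0.1 -0. ]
[ 0.44126488 -0.34797884  0.6615002   0.06794018  0.001917  ] 37.90116989279132 [-0.  -0.4  0.1  0.4 -0.1  0. ]
```

To row units: 110 mm / 800 = 0.1375, 100 mm / 800 = 0.125, 12 degrees / 90 = 0.1333.

Request:
send_rows(rows="0 0 0.0333 -0.0063 0.025 0 -1;0 0 0.0667 -0.0163 0.0563 0 -1;0 0 0.1 -0.0275 0.0938 0 -1;0 0 0.1333 -0.0375 0.125 0 -1;0 0 0.1333 -0.0413 0.1375 0 -1;0 0 0.1333 -0.0413 0.1375 0 -1")

```text
time: 5.28
eef_pos: [0.4826, -0.4515, 0.1124]
tcp_rot: [0.976, 0.219, -0.0, -0.001]
contact_force: [0.2, -0.4, -5.1]
opening: 0.413
finger_force: 51.9
```

To row units: 58 mm / 800 = 0.0725, 54 mm / 800 = 0.0675.

Request:
send_rows(rows="0 0 0 0 0 0.025 -1;0 0 0 0 0 0.05 -1;0 0 0 0 0 0.0675 -1;0 0 0 0 0 0.0725 -1;0 0 0 0 0 0.0725 -1;0 0 0 0 0 0.0725 -1")

```text
time: 6.02
eef_pos: [0.4834, -0.4523, 0.0563]
tcp_rot: [0.976, 0.219, 0.0, 0.001]
contact_force: [-0.0, -0.8, -6.0]
opening: 0.413
finger_force: 52.0
```

```bash
python3 - <<'E'
from h import *
from scipy.spatial.transform import Rotation as R
st=ctrl.get_state(); print(st['eef_pos'],R.from_quat(st['tcp_rot']).as_matrix().round(3).tolist(),st['time'],st['contact_force'])
p=cam('scene'); c=cv2.resize(p['color'][150:400,200:500],None,fx=2.4,fy=2.4,interpolation=cv2.INTER_CUBIC)
cv2.imwrite('pics/s3.png',cv2.cvtColor(c,cv2.COLOR_RGB2BGR))
E
```

```text
[ 0.48341674 -0.45230563  0.05632403] [[0.904, 0.427, 0.001], [0.427, -0.904, -0.001], [0.0, 0.002, -1.0]] 6.025 [-0.03328066 -0.75817191 -5.99023228]
```

View pics/s3.png

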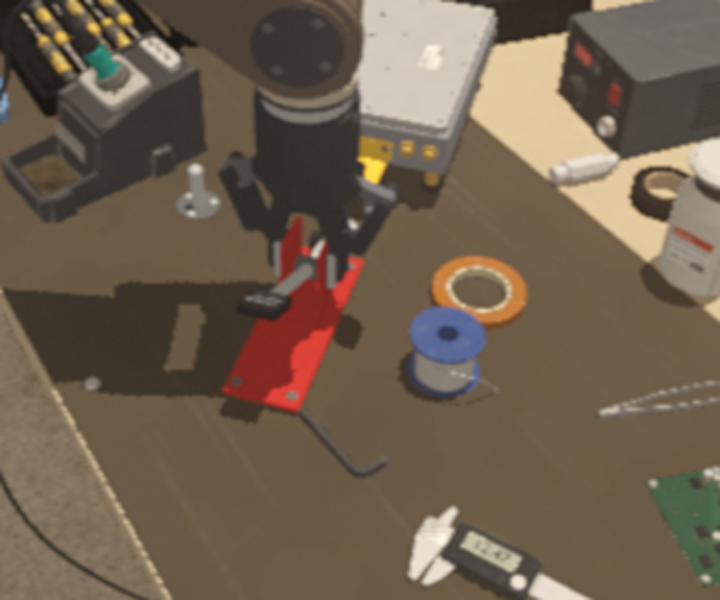

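Base corners are at crop (223,390), (299,409) and (363,260). The rear corner is close to the hex key's end, so I'll go forward before lowering further.

To row units: 40 mm / 800 = 0.05, 28 mm / 800 = 0.035.

Request:
send_rows(rows="0 0 0 0.015 0 0 -1;0 0 0 0.035 0 0 -1;0 0 0 0.05 0 0 -1;0 0 0 0.05 0 0.0025 -1;0 0 0 0.05 0 0.0038 -1;0 0 0 0.05 0 0.0038 -1;0 0 0 0.05 0 0.0038 -1")

```text
time: 6.95
eef_pos: [0.5187, -0.4349, 0.0523]
tcp_rot: [0.976, 0.219, -0.0, -0.0]
contact_force: [-0.7, -1.1, -5.9]
opening: 0.416
finger_force: 51.9
```

```bash
python3 - <<'E'
from h import *
from scipy.spatial.transform import Rotation as R
st=ctrl.get_state(); print(st['eef_pos'],R.from_quat(st['tcp_rot']).as_matrix().round(3).tolist(),st['time'],st['contact_force'])
C=[]
for n,b in(('scene',(180,170,480,400)),('top',(190,140,390,340))):
    p=cam(n); c=p['color'][b[1]:b[3],b[0]:b[2]]; C.append(cv2.resize(c,(400,int(400*c.shape[0]/c.shape[1])),interpolation=cv2.INTER_CUBIC))
    M=R.from_euler('Z',np.radians(25.3)).as_matrix()
    for w in [(-115,30,6),(-115,-30,6),(52,-30,6),(-94,0,92)]:
        q=proj(p,np.array([st['eef_pos'][0],st['eef_pos'][1],.004])+M@np.array(w)/1e3); print(n,w,((q-b[:2])*400/(b[2]-b[0])).round())
h=max(c.shape[0] for c in C); C=[cv2.copyMakeBorder(c,0,h-c.shape[0],0,0,0) for c in C]
cv2.imwrite('pics/s4.png',cv2.cvtColor(np.hstack(C),cv2.COLOR_RGB2BGR))
E
```

```text
[ 0.51874456 -0.43486727  0.05227314] [[0.904, 0.427, -0.0], [0.427, -0.904, 0.0], [-0.0, -0.0, -1.0]] 6.95 [-0.72350205 -1.09759415 -5.86547806]
scene (-115, 30, 6) [159. 171.]
scene (-115, -30, 6) [200. 181.]
scene (52, -30, 6) [234. 103.]
scene (-94, 0, 92) [183. 121.]
top (-115, 30, 6) [280. 338.]
top (-115, -30, 6) [345. 305.]
top (52, -30, 6) [255. 125.]
top (-94, 0, 92) [304. 299.]
```

View pics/s4.png

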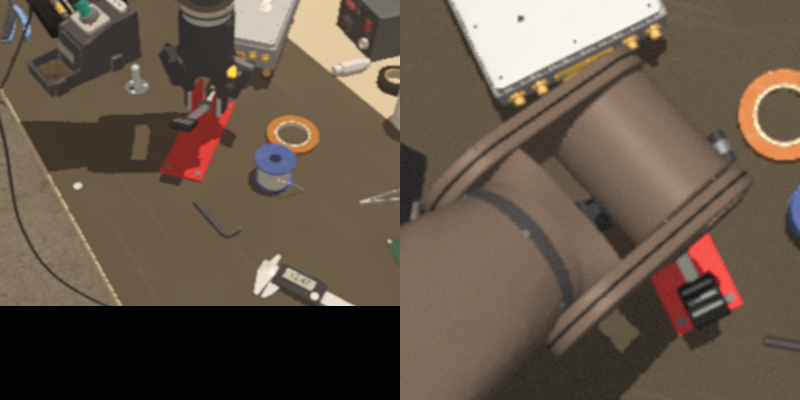

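The predicted corners match both views to about 2 mm, with the jack perhaps 1.5 mm ahead of the TCP. Sliding under the tab.

To row units: 46 mm / 800 = 0.0575, 44 mm / 800 = 0.055.

Request:
send_rows(rows="0 0 0 0.0125 0 0 -1;0 0 0 0.0275 0 0 -1;0 0 0 0.0425 0 0 -1;0 0 0 0.055 0 0 -1;0 0 0 0.0575 0 0 -1;0 0 0 0.0575 0 0 -1;0 0 0 0.0575 0 0 -1")

```text
time: 7.92
eef_pos: [0.5604, -0.4151, 0.0522]
tcp_rot: [0.976, 0.219, -0.0, -0.0]
contact_force: [0.4, 0.2, -5.9]
opening: 0.415
finger_force: 51.9
```

To row units: 4 mm / 800 = 0.005, 3 mm / 800 = 0.0038.

Request:
send_rows(rows="0 0 0 0 0 0.0019 -1;0 0 0 0 0 0.0038 -1;0 0 0 0 0 0.005 -1;0 0 0 0 0 0.005 -1")

```text
time: 8.43
eef_pos: [0.5606, -0.4153, 0.05]
tcp_rot: [0.976, 0.219, -0.0, -0.0]
contact_force: [-5.2, 1.5, 5.4]
opening: 0.414
finger_force: 53.2
```

To row units: -110 mm / 800 = -0.1375, -70 mm / 800 = -0.0875.

Request:
send_rows(rows="0 0 0 0 0 -0.0013 -1;0 0 0 0 0 -0.0013 0.2;0 0 0 0 0 -0.0013 0.6;0 0 0 0 0 -0.0013 0.6;0 0 0 0 0 -0.0013 0.6;0 0 0 0 0 -0.0375 0.6;0 0 0 0 0 -0.0875 0.6;0 0 0 0 0 -0.1375 0.6")

```text
time: 9.43
eef_pos: [0.5606, -0.4149, 0.1591]
tcp_rot: [0.976, 0.219, -0.0, -0.0]
contact_force: [0.2, -0.4, 0.7]
opening: 0.807
finger_force: 0.0
```

To row units: -200 mm / 800 = -0.25, -160 mm / 800 = -0.2.

Request:
send_rows(rows="0 0 0 -0.05 0 -0.025 0.6;0 0 0 -0.1188 0 -0.025 0;0 0 0 -0.2 0 -0.025 -1;0 0 0 -0.25 0 -0.025 -1;0 0 0 -0.25 0 -0.025 -1;0 0 0 -0.25 0 -0.025 -1")

```text
time: 10.18
eef_pos: [0.3802, -0.5003, 0.1784]
tcp_rot: [0.976, 0.219, 0.0, 0.0]
contact_force: [-0.2, -0.9, 0.5]
opening: 0.002
finger_force: 0.0
```

```bash
python3 - <<'E'
from h import *
from scipy.spatial.transform import Rotation as R
st=ctrl.get_state(); print(st['eef_pos'],st['time'],st['contact_force'],st['opening'])
C=[]
for n,b in(('scene',(240,160,440,310)),('top',(180,100,380,250))):
    p=cam(n); c=p['color'][b[1]:b[3],b[0]:b[2]]; C.append(cv2.resize(c,(400,300),interpolation=cv2.INTER_CUBIC))
    M=R.from_euler('Z',np.radians(25.3)).as_matrix()
    print('lift',((proj(p,[.605,-.394,.041])-b[:2])*2).round(1), look(p,'handle_pad',1))
    for w in [(-115,30,6),(-115,-30,6),(52,-30,6),(52,30,6),(-94,0,92)]:
        q=proj(p,np.array([.5615,-.4147,0])+M@np.array(w)/1e3); print(n,w,((q-b[:2])*2).round(1))
cv2.imwrite('pics/s5.png',cv2.cvtColor(np.hstack(C),cv2.COLOR_RGB2BGR))
E
```

```text
[ 0.38024581 -0.50033622  0.17842541] 10.175 [-0.21445042 -0.8768665   0.533915  ] 0.0022526412381255975
lift [215.8 120.3] [(0.7, [0.4908, -0.4516, 0.0901], [330.0, 241.0])]
scene (-115, 30, 6) [136.3 243.6]
scene (-115, -30, 6) [195.6 258.2]
scene (52, -30, 6) [242.8 149.1]
scene (52, 30, 6) [189.8 137.8]
scene (-94, 0, 92) [172.3 169.9]
lift [217.  167.9] [(0.63, [0.4959, -0.4412, 0.0778], [319.0, 249.0])]
top (-115, 30, 6) [274.4 366. ]
top (-115, -30, 6) [339.2 333.7]
top (52, -30, 6) [250.  155.5]
top (52, 30, 6) [185.9 187.2]
top (-94, 0, 92) [295.5 322.5]
```

View pics/s5.png

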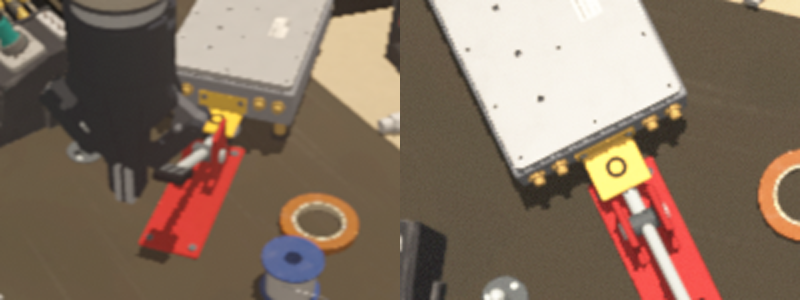

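The chassis is unmoved (ring at (216,167), predicted (217,168)). The jack is within 1–2 mm of its target and released. Moving over the pad and pressing along its arc.

To row units: 104 mm / 800 = 0.13, 54 mm / 800 = 0.0675.

Request:
send_rows(rows="0 0 0 0.0625 0 0 -1;0 0 0 0.13 0 0 -1;0 0 0 0.13 0 0.0375 -1;0 0 0 0.13 0 0.0625 -1;0 0 0 0.13 0 0.0675 -1;0 0 0 0.13 0 0.0675 -1")

```text
time: 11.12
eef_pos: [0.4736, -0.4563, 0.1242]
tcp_rot: [0.976, 0.219, -0.0, -0.0]
contact_force: [0.4, 0.8, 0.5]
opening: 0.001
finger_force: 0.0
```

To row units: 40 mm / 800 = 0.05, 34 mm / 800 = 0.0425.

Request:
send_rows(rows="0 0 0 -0.0013 0 0.0063 -1;0 0 0 -0.0025 0 0.0125 -1;0 0 0 -0.0038 0 0.02 -1;0 0 0 -0.005 0 0.0275 -1;0 0 0 -0.0075 0 0.035 -1;0 0 0 -0.0088 0 0.0425 -1;0 0 0 -0.0113 0 0.05 -1;0 0 0 -0.0113 0 0.05 -1")

```text
time: 12.12
eef_pos: [0.4657, -0.46, 0.0838]
tcp_rot: [0.976, 0.219, 0.0, 0.0]
contact_force: [-0.0, -0.9, 3.0]
opening: -0.002
finger_force: 1.4
```

```bash
python3 - <<'E'
from h import *
st=ctrl.get_state(); print(st['eef_pos'],st['time'],st['contact_force'])
C=[]
for n,b in(('scene',(240,160,440,310)),('top',(180,100,380,250))):
    p=cam(n); c=p['color'][b[1]:b[3],b[0]:b[2]]; C.append(cv2.resize(c,(400,300),interpolation=cv2.INTER_CUBIC))
cv2.imwrite('pics/s6.png',cv2.cvtColor(np.hstack(C),cv2.COLOR_RGB2BGR))
E
```

```text
[ 0.46571109 -0.46001642  0.08384304] 12.125 [-0.02677335 -0.94073133  2.97614807]
```

View pics/s6.png

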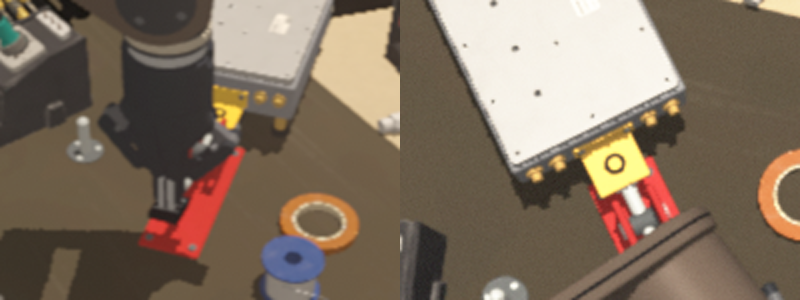

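The pad is about halfway down, the tab has started to rise (its ring is now at (215,162)), and the jack base hasn't moved. Continuing to the stop.

To row units: 34 mm / 800 = 0.0425, 32 mm / 800 = 0.04.

Request:
send_rows(rows="0 0 0 -0.0013 0 0.0075 -1;0 0 0 -0.0025 0 0.015 -1;0 0 0 -0.0038 0 0.0225 -1;0 0 0 -0.0038 0 0.03 -1;0 0 0 -0.0038 0 0.0363 -1;0 0 0 -0.0038 0 0.04 -1;0 0 0 -0.0038 0 0.0425 -1;0 0 0 -0.0038 0 0.0425 -1")

```text
time: 13.22
eef_pos: [0.4632, -0.4613, 0.0513]
tcp_rot: [0.976, 0.219, -0.0, 0.0]
contact_force: [-2.5, 0.1, 7.2]
opening: -0.002
finger_force: 4.0
```

```bash
python3 - <<'E'
from h import *
st=ctrl.get_state(); print(st['eef_pos'],st['time'],st['contact_force'])
C=[]
for n,b in(('scene',(240,160,440,310)),('top',(180,100,380,250))):
    p=cam(n); c=p['color'][b[1]:b[3],b[0]:b[2]]; C.append(cv2.resize(c,(400,300),interpolation=cv2.INTER_CUBIC))
    for z in(.041,.063): print(n,z,((proj(p,[.605,-.394,z])-b[:2])*2).round(1))
cv2.imwrite('pics/s7.png',cv2.cvtColor(np.hstack(C),cv2.COLOR_RGB2BGR))
E
```

```text
[ 0.46315534 -0.4613423   0.0512722 ] 13.225 [-2.51307513  0.07206384  7.21716256]
scene 0.041 [215.8 120.3]
scene 0.063 [216.3 103.9]
top 0.041 [217.  167.9]
top 0.063 [215.  162.9]
```

View pics/s7.png

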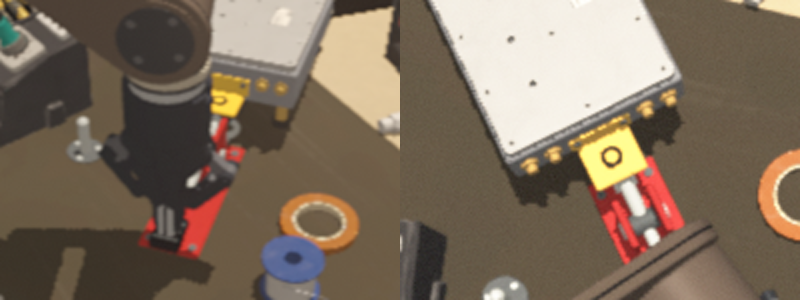

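```bash
python3 - <<'E'
from h import *
from scipy.optimize import least_squares
a=cam('scene');b=cam('top')
ua=np.array([240+220/2,160+100/2]);ub=np.array([180+212.5/2,100+155.5/2])
s=least_squares(lambda w:np.r_[proj(a,w)-ua,proj(b,w)-ub],[.605,-.394,.06]);print(s.x,s.fun.round(1))
st=ctrl.get_state();print(st['contact_force'],st['eef_pos'])
E
```

```text
[ 0.61112149 -0.39249359  0.06376176] [-0.4  0.   0.2 -0.2]
[-1.57860923 -0.92380037  8.02949246] [ 0.46315762 -0.46134731  0.05129491]
```

The lift point is about 59 mm high and about 6 mm from the saddle. The handle is at its stop under about 8 N. Handing in.

```bash
python3 -c "
from plant import ctrl
print(ctrl.sign_off())"
```

```text
the job is handed in; nothing more can be done
None
```

The job is handed in with no verdict returned: the jack stands under the tab, its handle is held at the stop with about 8 N, and the lift point measured about 59 mm high and about 6 mm from the saddle.

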